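# Rack the chamfered peg, bowl the odd one

## Robot

A 6-joint arm with a two-finger parallel gripper is mounted at the origin on the work surface. World frame = base frame: x ahead of the robot, y to its left, z up, the work surface at z = 0. Lengths are in m, angles in rad, forces in N, time in s.
With the tool pointing down it reaches from about 0.275 to 0.725 m from the base axis. Payload 5.6 kg.
Tool frame: the origin (TCP) lies between the finger pads; the fingertips stand 19 mm ahead of it and the grasp point (between the pads) is the TCP; z points along the fingers, y is the line along which they close (so a half turn about z gives the same grasp; the last joint's range is limited). The gripper opens to 85 mm and grips with 20 to 120 N. Pads are 22 mm wide; open, the fingers measure 114 mm over their backs; the gripper's body (76 mm by 85 mm) begins 54 mm behind the grasp point. The pads swing forward as they close: fully open they stand 13 mm farther back than shut.
Start: joints at [-0.961, 0.255, 0.108, 0, -1.424, -0.285], TCP at [0.176, -0.521, 0.25] pointing down, gripper open.
Joint ranges: [-2.95, 2.95], [-1.21, 1.97], [-1.09, 1.5], [-2.87, 1.71], [-2.94, -0.07], [-3.05, 3.05]. Speed limits (rad/s): [2.57, 2.57, 3.14, 3.14, 3.14, 3.14].

## Interface

Orientations are given as a unit quaternion [w, x, y, z].
In Python, from plant import manip, get_image, camera_model, workorder, nets gives the robot as it stands.
- The arm moves only by the tool step_arm, never from a script. Its argument "motion" is one flat list of numbers, 7 for each row, row after row: the shift along the tool's x, y, z in m, then the turn, a rotation vector about the tool's x, y, z in rad, then the closure in counts, from 0 (fully open) to 255 (shut). In form: [dx, dy, dz, rx, ry, rz, grip, dx, dy, dz, rx, ry, rz, grip, ...]. A call has 1 to 5 rows; each row shifts and turns the commanded pose from where the row before left it, along the tool's axes as they then stand; what a row does not reach is not made up. A row lasts 1/8 s, in which the tool goes at most 62.5 mm and 10.7 degrees, less where a joint would pass 70% of its speed; a pose out of reach is approached as far as the arm can. A call with a gripper value outside its range is refused whole. The fingers move at their own pace and stop on an object; "force" is the grip in N (left out, the last holds). Time passes only in rows, so rows that do not move let the fingers close. It gives the time, the measured TCP pose, the force, the opening and the grip force at its end, in the units of the state.
- manip.read_state(): the state, without advancing time (a new reading comes with each control period).
- get_image(name): name is "scene" or "side" or "wrist"; returns (picture, depth): 420x560x3 uint8, blue, green, red; 420x560 float32, m along the optical axis (not along the pixel's ray), 0 where there is no reading.
- camera_model(name): a dict with "mtx" (3x3 intrinsics, pixels), "T" (4x4, takes a point from camera to world coordinates); the wrist camera has in their place "hand_eye" (4x4, takes a point from camera to tool coordinates, whose origin is the TCP and whose axes are the flange's). Camera axes: x right, y down, z forward; pixel columns grow to the right and rows downward; lengths in m; the calibration is good to about 2 mm. A picture is of the moment at which its call begins: read the wrist's pose just before it. camera_model takes no time and is no camera call.
- workorder.close_job(): hands the job in; it is judged then, once.
Trained networks look in the newest picture that a camera, given by its name, has taken for a name from the list of things; names that differ only in an ending like _2 or _b are one class to them, and where a whole thing is asked for, a point or a joint stands for the part that bears it (a point fixed in the world has none). Each returns a list of dicts, best first, with "confidence" (0 to 1); they miss things now and then, are a little off and sometimes report something else, mostly with a low value. They report only what shows in the picture. A call takes as long as a camera call. They do not tell look-alikes from the thing itself.
- nets.regions_of(camera, query): "region" (420x560 bool, what is visible of it) and "bbox" ([left, top, right, bottom] in pixels, round what is visible of it).
The state is a dict: "clock": time; "joint_pos": joint angles; "qd": joint speeds; "joint_torque": joint torques, N m; "position": TCP position; "tcp_rot": TCP orientation; "contact_force": force on the tool from outside, world axes, zero at the start; "ft_torque": the same for the moment, N m; "opening": finger opening in m; "grip_force": force on a finger pad.
Only numpy, scipy, OpenCV 4.12 (cv2) and the standard library are available. Lean on these libraries where they do the work, as an engineer would, in place of code of your own. Each camera call takes 0.05 s, during which the arm holds its last target. There are 200 camera calls.

## Task

One of the two green pegs has a chamfered foot like those already racked in the peg board, the other has a square-cut foot, and in their stand you cannot see which is which. Feel for it by trying a peg in the board's empty hole: the chamfered foot sinks fully home, the square one stops well short and stands proud. Leave the chamfered peg upright and fully home in that hole, and put the square-ended one in the brass bowl.

Things in the scene. Friction and masses are not known exactly. Their poses are not given: they have to be found in the camera images.
- peg_a: Green round plastic peg, 28 mm across, 95 mm long, 60 g. Starts upright in a well of a fixed dark wood stand (65 x 160 mm, 40 mm tall; two wells 90 mm apart along its length, 35 mm deep). Its foot, hidden there, is either chamfered (a cone narrowing to 8 mm over the last 20 mm) or square-cut; the other green peg has the other kind. Origin on the axis at mid-length, 47.5 mm above the foot; z towards the top
- peg_b: The other green peg, of the same size, weight and look, in the stand's other well; one of the two has the chamfered foot, the other the square foot, and which is which cannot be seen in the stand. Origin on the axis at mid-length, 47.5 mm above the foot; z towards the top
- bore (a point): Mouth centre of the empty round hole in the top of the fixed light-wood peg board (75 x 220 mm, 45 mm tall). z up; -y runs along the board to its fixed red and blue pegs, 70 and 140 mm off, 53 mm tall. Hole 34 mm wide for 16 mm, then a cone to 8 mm: a chamfered foot sinks 42 mm (peg origin 5 mm above the mouth), a square one stops about 22 mm deep (origin about 25 mm above)
- bowl: Loose brass-coloured round metal bowl, 160 mm across the rim, 55 mm tall, inner floor 5 mm above the table and about 65 mm across. Origin at the centre of its underside, z up
Not all that is in view belongs to the job. What is shaped like the peg_b but blue or purple is not meant.

How it is judged:
At the end, for the whole second after the job is handed in: One green peg is home in the board's hole (origin under 13 mm above the mouth, within 12 mm of its axis, upright within 10 degrees); the other rests in the bowl (middle within 70 mm of the bowl's axis, under 90 mm above its underside); bowl level within 11 degrees; all at rest (((z of peg_a in the frame of bore between -0.01 and 0.013 m and horizontal distance between peg_a and bore below 0.012 m and angle between peg_a's own z axis and vertical below 0.18 rad and horizontal distance between peg_b and bowl below 0.07 m and z of peg_b in the frame of bowl below 0.09 m and contact force between peg_b and bowl above 0.1 N) or (z of peg_b in the frame of bore between -0.01 and 0.013 m and horizontal distance between peg_b and bore below 0.012 m and angle between peg_b's own z axis and vertical below 0.18 rad and horizontal distance between peg_a and bowl below 0.07 m and z of peg_a in the frame of bowl below 0.09 m and contact force between peg_a and bowl above 0.1 N)) and linear speed of each of peg_a, peg_b, bowl below 0.03 m/s and angle between bowl's own z axis and vertical below 0.2 rad); the robot touches nothing.
It also fails if it takes over 64 s, if anything falls off the work surface, if the arm or the gripper's body presses on something with over 40 N, if the wrist force passes 120 N, or if a joint passes its speed limit or range.

## Working session

There is one attempt and no reset: what is moved stays moved. The work goes in short steps, Python scripts to look and compute and a tool call to move; the robot and the scene stay as the last step left them, time stands still between calls to the robot, and variables do not carry over. Pictures are saved under pics/ and viewed, at most 10 in all, crops included, and the job is handed in when it is done.

Besides the shell and the picture viewer there is one more tool, called after "Call:" as name(argument=value, ...) on one line, values as JSON. step_arm: Moves the arm, as the interface text tells. Its arguments: {"type":"object","properties":{"motion":{"type":"array","items":{"type":"number"}},"force":{"type":"number"}},"required":["motion"]}

```bash
mkdir -p pics; cat > h.py <<'E'
import numpy as np, cv2
from plant import manip, get_image, camera_model, workorder, nets
from scipy.spatial.transform import Rotation as R
def cloud(name):
    s=manip.read_state(); im,d=get_image(name); c=camera_model(name); K=c["mtx"]
    if "T" in c: T=np.array(c["T"])
    else:
        W=np.eye(4); q=s["tcp_rot"]; W[:3,:3]=R.from_quat([q[1],q[2],q[3],q[0]]).as_matrix(); W[:3,3]=s["position"]; T=W@np.array(c["hand_eye"])
    v,u=np.mgrid[:420,:560]; K=np.array(K)
    P=np.stack([(u-K[0,2])/K[0,0]*d,(v-K[1,2])/K[1,1]*d,d],-1)@T[:3,:3].T+T[:3,3]
    P[d==0]=np.nan
    return im,P
E
python3 - <<'E'
from h import *
s=manip.read_state(); print(s["position"],s["tcp_rot"],s["contact_force"],s["clock"])
ims=[]
for n in ["scene","side"]:
    im,P=cloud(n); ims.append(im); cv2.imwrite(f"pics/{n}0.png",im)
    for q in ["peg_a","bore","bowl"]:
        try:
            for r in nets.regions_of(n,q):
                m=r["region"]; p=P[m]; p=p[~np.isnan(p[:,0])]
                print(n,q,round(r["confidence"],2),np.round(r["bbox"]),np.round(np.median(p,0),3),np.round(np.percentile(p,[2,98],axis=0),3).tolist(), im[m].mean(0).round())
        except Exception as e: print(n,q,e)
E
```

```text
[ 0.17543241 -0.52078621  0.24937995] [-1.89423104e-04 -1.61656023e-01  9.86846691e-01  9.50475364e-04] [-0.09965295  0.05790568 -0.0268    ] 0.0
scene peg_a 0.94 [413. 158. 437. 193.] [0.469 0.39  0.065] [[0.451, 0.382, 0.006], [0.475, 0.405, 0.097]] [118.  70.  43.]
scene peg_a 0.93 [367. 130. 389. 162.] [0.375 0.298 0.061] [[0.357, 0.287, 0.004], [0.38, 0.312, 0.098]] [122.  72.  45.]
scene peg_a 0.79 [385. 163. 396. 187.] [0.475 0.304 0.084] [[0.455, 0.293, 0.039], [0.481, 0.319, 0.104]] [ 55. 108.  48.]
scene peg_a 0.77 [366. 205. 386. 235.] [0.581 0.253 0.068] [[0.563, 0.244, 0.005], [0.585, 0.267, 0.098]] [103.  50. 102.]
scene peg_a 0.65 [346. 171. 362. 200.] [0.493 0.216 0.084] [[0.475, 0.205, 0.039], [0.499, 0.23, 0.103]] [ 55. 110.  47.]
scene bore 0.55 [208. 228. 313. 285.] [ 0.641 -0.     0.045] [[0.581, -0.106, 0.001], [0.692, 0.103, 0.1]] [ 89. 122. 159.]
scene bowl 0.76 [132. 166. 195. 224.] [ 0.443 -0.222  0.024] [[0.39, -0.287, 0.003], [0.534, -0.147, 0.057]] [ 68. 136. 176.]
side peg_a 0.91 [259. 233. 272. 265.] [0.476 0.228 0.075] [[0.467, 0.109, 0.001], [0.534, 0.234, 0.101]] [ 46. 103.  40.]
side peg_a 0.75 [214. 302. 238. 358.] [0.451 0.403 0.061] [[0.443, 0.373, 0.0], [0.481, 0.409, 0.096]] [122.  63.  34.]
side peg_a 0.74 [239. 267. 260. 300.] [0.458 0.315 0.079] [[0.449, 0.284, 0.038], [0.474, 0.321, 0.101]] [ 46. 103.  36.]
side peg_a 0.68 [292. 281. 311. 334.] [0.358 0.311 0.06 ] [[0.348, 0.255, 0.0], [0.373, 0.315, 0.096]] [129.  67.  36.]
side peg_a 0.61 [210. 232. 229. 275.] [0.561 0.266 0.059] [[0.554, 0.245, 0.001], [0.58, 0.272, 0.096]] [100.  42.  93.]
side bowl 0.85 [325. 150. 385. 189.] [ 0.463 -0.247  0.033] [[0.389, -0.29, 0.001], [0.531, -0.14, 0.055]] [ 51. 122. 170.]
side bowl 0.32 [259. 234. 274. 266.] [0.476 0.228 0.078] [[0.467, 0.212, 0.039], [0.491, 0.233, 0.101]] [ 47. 106.  36.]
```

View pics/scene0.png

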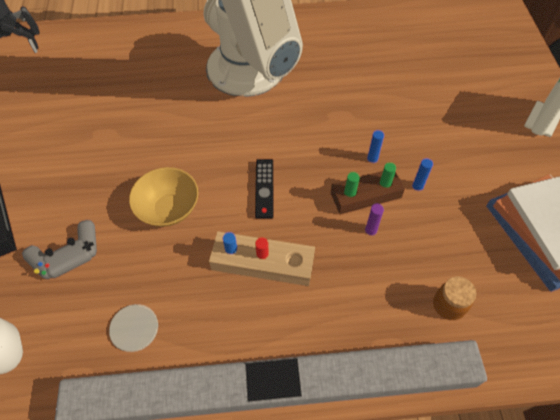

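View pics/side0.png

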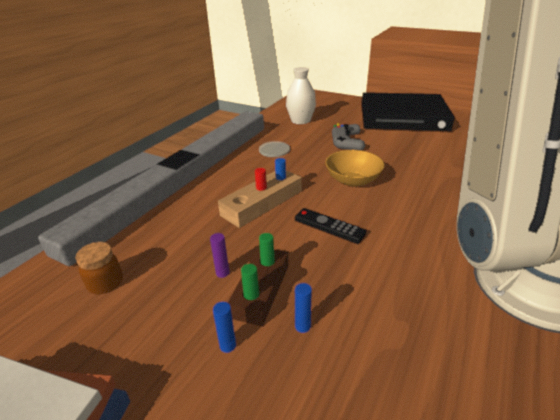

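Green pegs are at scene pixels (352,185) and (388,175), standing in the dark stand. Look-alikes are blue at (376,147) and (423,175), and purple at (375,220). The board's own blue and red pegs are at (230,243) and (262,248), and the empty hole is at (294,260). I choose the two green pegs and will swing in for a closer view.

Call:
step_arm(motion=[-0.06, 0, -0.012, 0, 0, -0.109, 0, -0.06, 0, -0.012, 0, 0, -0.109, 0, -0.06, 0, -0.012, 0, 0, -0.109, 0, -0.06, 0, -0.012, 0, 0, -0.109, 0, -0.06, 0, -0.012, 0, 0, -0.109, 0])

```text
clock: 1.02
position: [0.4308, -0.3668, 0.3104]
tcp_rot: [-0.0, -0.423, 0.906, 0.0]
contact_force: [0.8, -0.8, -0.3]
opening: 0.0855
grip_force: 0.0
```

Call:
step_arm(motion=[-0.06, 0, -0.012, 0, 0, -0.109, 0, -0.06, 0, -0.012, 0, 0, -0.109, 0, -0.06, 0, -0.012, 0, 0, -0.109, 0, -0.06, 0, -0.012, 0, 0, -0.109, 0, -0.06, 0, -0.012, 0, 0, -0.109, 0])

```text
clock: 1.65
position: [0.5676, -0.1036, 0.3703]
tcp_rot: [-0.0, -0.651, 0.759, 0.0]
contact_force: [2.0, -0.8, 0.0]
opening: 0.0855
grip_force: 0.0
```

Call:
step_arm(motion=[-0.06, 0, 0, 0, 0, -0.109, 0, -0.06, 0, 0, 0, 0, -0.109, 0, 0, 0, 0, 0, 0, 0, 0])

```text
clock: 2.02
position: [0.5793, 0.0176, 0.3696]
tcp_rot: [0.0, 0.731, -0.683, -0.001]
contact_force: [-0.2, 0.0, -0.4]
opening: 0.0858
grip_force: 0.0
```

```bash
cat >> h.py <<'E'
def tip(P,im,mask,z0,z1):
    "top-face centre: points of mask within z range, min enclosing circle"
    m=mask&(P[...,2]>z0)&(P[...,2]<z1); p=P[m]
    if len(p)<20: return None
    c,r=cv2.minEnclosingCircle(p[:,:2].astype(np.float32)); return np.round(c,4),round(r,4),round(float(np.median(p[:,2])),4),len(p)
E
python3 - <<'E'
from h import *
im,P=cloud("wrist"); cv2.imwrite("pics/w1.png",im)
s=manip.read_state(); print(s["position"],s["tcp_rot"],s["clock"])
hsv=cv2.cvtColor(im,cv2.COLOR_BGR2HSV)
for n,lo,hi in [("green",50,75),("blue",105,125),("red",0,5)]:
    m=((hsv[...,0]>=lo)&(hsv[...,0]<=hi)&(hsv[...,1]>120)&(P[...,2]>0.085)).astype(np.uint8)
    k,l,st,c=cv2.connectedComponentsWithStats(m)
    for i in range(1,k):
        if st[i,4]>60: print(n,c[i].round(),st[i,4],tip(P,im,l==i,0.085,0.12))
# board top
m=(abs(P[...,2]-0.045)<0.004)&(P[...,0]>.55)&(P[...,0]<.72)&(abs(P[...,1])<.14)
p=P[m][:,:2].astype(np.float32); print("board",len(p),cv2.minAreaRect(p) if len(p) else 0)
E
```

```text
[0.57922568 0.01553067 0.36999501] [ 2.36720919e-04  7.29778437e-01 -6.83683664e-01 -1.56843795e-04] 2.075
green [342. 326.] 326 (array([0.4816, 0.2177]), 0.0141, 0.0989, 326)
green [350. 375.] 115 (array([0.4604, 0.2964]), 0.0085, 0.0953, 104)
blue [256.  89.] 506 (array([ 0.6088, -0.0673]), 0.0134, 0.0975, 506)
red [236. 149.] 461 (array([ 0.6279, -0.0009]), 0.0134, 0.0973, 461)
board 8830 ((0.6286605000495911, -0.0002945810556411743), (0.22062456607818604, 0.0751008689403534), 74.35523223876953)
```

View pics/w1.png

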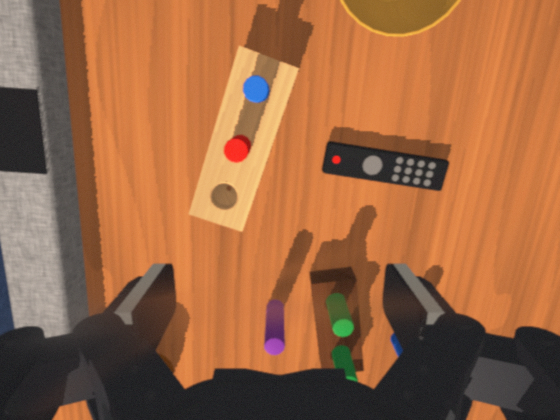

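The wrist view shows the hole at (224,196) with the red peg at (236,149) and the blue peg at (256,89), and the green tops at (342,326) and (350,375). The purple peg at (275,346) is not wanted. I'll go above the nearer green peg and check it in a close crop.

Call:
step_arm(motion=[-0.052, 0.021, 0.02, 0, 0, 0, 0, -0.052, 0.021, 0.02, 0, 0, 0, 0, -0.052, 0.021, 0.02, 0, 0, 0, 0, -0.052, 0.021, 0.02, 0, 0, 0, 0, 0, 0, 0.05, 0, 0, 0, 0])

```text
clock: 2.7
position: [0.4827, 0.2185, 0.2417]
tcp_rot: [-0.003, 0.73, -0.684, 0.001]
contact_force: [1.1, 0.4, -1.1]
opening: 0.0857
grip_force: 0.0
```

Call:
step_arm(motion=[0, 0, 0, 0, 0, 0, 0, 0, 0, 0, 0, 0, 0, 0])

```text
clock: 2.95
position: [0.484, 0.2152, 0.2426]
tcp_rot: [-0.001, 0.728, -0.685, 0.001]
contact_force: [0.6, 0.6, 0.9]
opening: 0.0856
grip_force: 0.0
```

```bash
cat > look.py <<'E'
from h import *
import sys
im,P=cloud("wrist"); cv2.imwrite(sys.argv[1],im)
s=manip.read_state(); print(s["position"],s["tcp_rot"],s["clock"])
hsv=cv2.cvtColor(im,cv2.COLOR_BGR2HSV)
m=((hsv[...,0]>=50)&(hsv[...,0]<=75)&(hsv[...,1]>120)&(P[...,2]>0.09)).astype(np.uint8)
k,l,st,c=cv2.connectedComponentsWithStats(m)
for i in range(1,k):
    if st[i,4]>60: print(c[i].round(),st[i,:],tip(P,im,l==i,0.09,0.13))
E
python3 look.py pics/w2.png
```

```text
[0.48425651 0.21558975 0.24304834] [-0.00209027  0.72807575 -0.68549294  0.00087336] 3.0
[281. 201.] [265 184  34  36 957] (array([0.4811, 0.2184]), 0.0139, 0.0993, 957)
[296. 299.] [281 283  30  33 777] (array([0.4624, 0.3057]), 0.0141, 0.0991, 777)
```

View pics/w2.png

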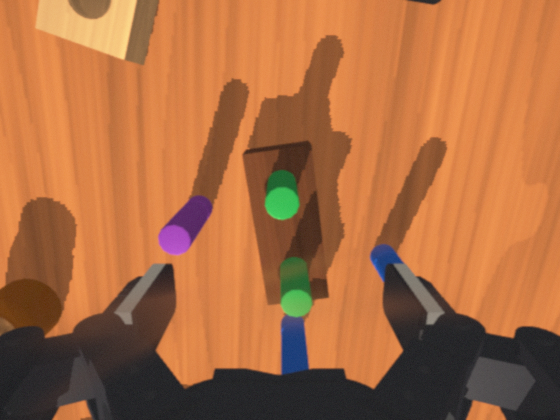

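The crop confirms two green pegs in the dark stand at (281,201) and (296,299). Purple at (175,238) and blue at (390,262) stand outside the finger path. I'm grasping the nearer one.

Call:
step_arm(motion=[-0.003, 0.003, 0.04, 0, 0, 0, 0, 0, 0, 0.04, 0, 0, 0, 0, 0, 0, 0.045, 0, 0, 0, 0, 0, 0, 0.041, 0, 0, 0, 0, 0, 0, 0, 0, 0, 0, 0])

```text
clock: 3.62
position: [0.4792, 0.2178, 0.0735]
tcp_rot: [0.002, 0.728, -0.685, -0.0]
contact_force: [-0.4, 0.0, 0.7]
opening: 0.0853
grip_force: 0.0
```

Call:
step_arm(motion=[0, 0, 0, 0, 0, 0, 255, 0, 0, 0, 0, 0, 0, 255, 0, 0, 0, 0, 0, 0, 255, 0, 0, 0, 0, 0, 0, 255, 0, 0, 0, 0, 0, 0, 255], force=50)

```text
clock: 4.25
position: [0.4801, 0.2194, 0.0757]
tcp_rot: [-0.001, 0.729, -0.685, 0.0]
contact_force: [-0.8, 0.6, 6.0]
opening: 0.0269
grip_force: 48.5
```

Call:
step_arm(motion=[0, 0, -0.04, 0, 0, 0, 255, 0, 0, -0.04, 0, 0, 0, 255, 0.0405, -0.0392, 0, 0, 0, 0, 255, 0.0405, -0.0392, 0, 0, 0, 0, 255, 0.0405, -0.0392, 0, 0, 0, 0, 255])

```text
clock: 4.88
position: [0.6051, 0.1039, 0.1544]
tcp_rot: [-0.0, 0.729, -0.685, -0.0]
contact_force: [0.1, 1.2, 0.0]
opening: 0.0266
grip_force: 51.5
```

Call:
step_arm(motion=[0.0405, -0.0392, 0, 0, 0, 0, 255, 0, 0, 0, 0, 0, 0, 255, 0, 0, 0, 0, 0, 0, 255])

```text
clock: 5.25
position: [0.6454, 0.0669, 0.1537]
tcp_rot: [0.0, 0.728, -0.685, -0.0]
contact_force: [-0.5, 0.5, -0.5]
opening: 0.0266
grip_force: 51.5
```

```bash
cat > st.py <<'E'
from h import *
ps=[];F=[]
for i in range(4):
    get_image("scene"); s=manip.read_state(); ps.append(s["position"]); F.append(s["contact_force"])
print(np.mean(ps,0).round(4),np.std(ps,0).round(4),np.mean(F,0).round(2),s["tcp_rot"].round(4) if hasattr(s["tcp_rot"],"round") else s["tcp_rot"],s["opening"],s["clock"])
E
python3 st.py; python3 - <<'E'
from h import *
for n in ["scene","wrist","side"]:
    im,P=cloud(n)
    hsv=cv2.cvtColor(im,cv2.COLOR_BGR2HSV)
    if n=="wrist": cv2.imwrite("pics/w3.png",im)
    m=(hsv[...,0]>=50)&(hsv[...,0]<=75)&(hsv[...,1]>120)&(P[...,0]>0.58)
    p=P[m]; 
    if len(p): print(n,len(p),np.percentile(p,[3,50,97],axis=0).round(4).tolist())
E
```

```text
[0.6452 0.0677 0.1545] [0.     0.0002 0.0002] [-0.6   0.31 -0.39] [-2.000e-04  7.292e-01 -6.843e-01  0.000e+00] 0.02700259369701231 5.45
scene 48 [[0.6221, -0.4734, 0.0364], [0.6585, 0.0576, 0.1193], [0.6736, 0.074, 0.1765]]
wrist 8476 [[0.6327, 0.0535, 0.1143], [0.6446, 0.0588, 0.1774], [0.656, 0.0771, 0.1791]]
side 324 [[0.6315, 0.0649, 0.0977], [0.64, 0.0779, 0.1431], [0.6543, 0.0819, 0.1793]]
```

View pics/w3.png

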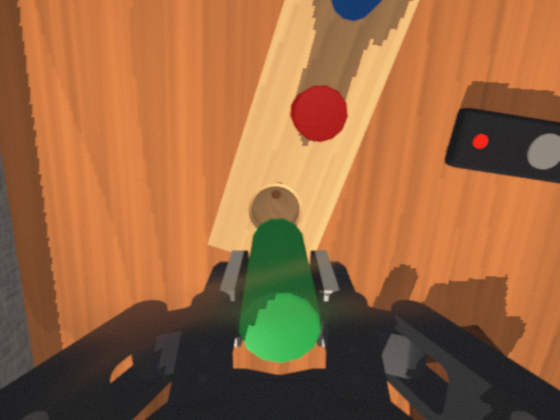

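The hole is at (274,207), below and ahead of the gripped peg, whose top is at (282,327). I'll measure the peg top and hole rim from this same view.

```bash
cat > rel.py <<'E'
from h import *
im,P=cloud("wrist"); hsv=cv2.cvtColor(im,cv2.COLOR_BGR2HSV)
g=(hsv[...,0]>=50)&(hsv[...,0]<=75)&(hsv[...,1]>100)
for z0 in (0.172,0.176): print("peg top",tip(P,im,g,z0,0.2))
# hole: board-top pixels -> boundary circle; hole pixels = below board top, inside board
near=(np.hypot(P[...,0]-.6472,P[...,1]-.0664)<.03)
hole=near&(P[...,2]<0.040)&~g
ys,xs=np.nonzero(hole); print("hole px",xs.min(),xs.max(),ys.min(),ys.max(),len(xs))
top=near&(abs(P[...,2]-.045)<.004)&~g
rim=cv2.dilate(hole.astype(np.uint8),np.ones((3,3)))>0
q=P[rim&top][:,:2]
from scipy.optimize import least_squares
f=least_squares(lambda c:np.hypot(q[:,0]-c[0],q[:,1]-c[1])-c[2],[.647,.066,.017],loss="soft_l1",f_scale=.001)
print("hole",f.x.round(4),len(q),np.ptp(q,0))
E
python3 rel.py
```

```text
peg top (array([0.6433, 0.0671]), 0.0149, 0.1781, 5175)
peg top (array([0.644 , 0.0668]), 0.0143, 0.1782, 4703)
hole px 251 298 186 224 1370
hole [0.6472 0.0669 0.0172] 133 [0.03448165 0.03045858]
```

Call:
step_arm(motion=[0, -0.0025, 0, 0, 0, 0, 255, 0, 0, 0.03, 0, 0, 0, 255, 0, 0, 0.015, 0, 0, 0, 255, 0, 0, 0.01, 0, 0, 0, 255, 0, 0, 0, 0, 0, 0, 255])

```text
clock: 6.28
position: [0.6481, 0.0669, 0.0988]
tcp_rot: [0.001, 0.729, -0.685, -0.0]
contact_force: [0.1, 1.0, -1.0]
opening: 0.0269
grip_force: 51.5
```

Call:
step_arm(motion=[0, 0, 0.004, 0, 0, 0, 255, 0, 0, 0.004, 0, 0, 0, 255, 0, 0, 0, 0, 0, 0, 255], force=30)

```text
clock: 6.65
position: [0.6482, 0.067, 0.0911]
tcp_rot: [0.0, 0.729, -0.685, -0.0]
contact_force: [-0.3, -0.4, -0.6]
opening: 0.0269
grip_force: 51.5
```

Call:
step_arm(motion=[0, 0, 0.003, 0, 0, 0, 255, 0, 0, 0.003, 0, 0, 0, 255, 0, 0, 0, 0, 0, 0, 255])

```text
clock: 7.02
position: [0.6481, 0.067, 0.0849]
tcp_rot: [0.0, 0.729, -0.685, -0.0]
contact_force: [1.0, -0.4, -0.9]
opening: 0.0269
grip_force: 51.5
```

Call:
step_arm(motion=[0, 0, 0.004, 0, 0, 0, 255, 0, 0, 0.004, 0, 0, 0, 255, 0, 0, 0.002, 0, 0, 0, 255, 0, 0, 0, 0, 0, 0, 255])

```text
clock: 7.52
position: [0.648, 0.0672, 0.0752]
tcp_rot: [0.0, 0.729, -0.685, -0.0]
contact_force: [-1.3, 0.8, 0.5]
opening: 0.0267
grip_force: 51.6
```

```bash
python3 st.py; sed -i 's/for z0 in (0.172,0.176)/for z0 in (0.09,0.095)/' rel.py; python3 rel.py | head -2
```

```text
[0.648  0.0671 0.0752] [0. 0. 0.] [-1.5   1.18  0.83] [ 1.000e-04  7.287e-01 -6.849e-01 -3.000e-04] 0.02665832923679693 7.725
peg top (array([0.6456, 0.0661]), 0.015, 0.0986, 5450)
peg top (array([0.6467, 0.0661]), 0.0142, 0.0986, 4897)
```

The peg sank about 41 mm with no resistance, so this is the chamfered one and it is home. Next I release it and go to the other peg.

Call:
step_arm(motion=[0, 0, 0, 0, 0, 0, 0, 0, 0, 0, 0, 0, 0, 0, 0, 0, 0, 0, 0, 0, 0, 0, 0, -0.05, 0, 0, 0, 0, 0, 0, -0.05, 0, 0, 0, 0])

```text
clock: 8.4
position: [0.6481, 0.0668, 0.1761]
tcp_rot: [0.001, 0.729, -0.685, -0.0]
contact_force: [-0.1, 0.5, 0.6]
opening: 0.0855
grip_force: 0.0
```

Call:
step_arm(motion=[-0.05, 0.034, 0, 0, 0, 0, 0, -0.05, 0.034, 0, 0, 0, 0, 0, -0.05, 0.034, 0, 0, 0, 0, 0, -0.05, 0.034, 0, 0, 0, 0, 0, -0.05, 0.034, 0, 0, 0, 0, 0])

```text
clock: 9.02
position: [0.4619, 0.3074, 0.1756]
tcp_rot: [-0.0, 0.729, -0.685, 0.0]
contact_force: [1.1, 0.3, 0.3]
opening: 0.0854
grip_force: 0.0
```

Call:
step_arm(motion=[0, 0, 0, 0, 0, 0, 0, 0, 0, 0, 0, 0, 0, 0])

```text
clock: 9.28
position: [0.4632, 0.3061, 0.1754]
tcp_rot: [-0.0, 0.729, -0.685, 0.0]
contact_force: [0.3, -0.4, -0.3]
opening: 0.0855
grip_force: 0.0
```

```bash
python3 look.py pics/w4.png; python3 - <<'E'
from h import *
im,P=cloud("scene"); cv2.imwrite("pics/s4.png",cv2.resize(im[140:310,100:420],None,fx=2.4,fy=2.4))
hsv=cv2.cvtColor(im,cv2.COLOR_BGR2HSV)
m=(hsv[...,0]>=50)&(hsv[...,0]<=75)&(hsv[...,1]>100)&(P[...,0]>0.6)&(abs(P[...,1]-.067)<.04)
print("placed",m.sum(),np.percentile(P[m],[3,50,97],axis=0).round(4).tolist())
for c in ["scene","side"]:
    get_image(c) if c=="side" else 0
    for r in nets.regions_of(c,"bowl")[:1]:
        PP=P if c=="scene" else cloud("side")[1]
        p=PP[r["region"]]; p=p[p[:,2]>.048]; print(c,cv2.minEnclosingCircle(p[:,:2].astype(np.float32)))
E
```

```text
[0.46357486 0.3055277  0.17535594] [-3.50638348e-05  7.28529638e-01 -6.85014270e-01  1.23288555e-04] 9.325
[277. 226.] [ 255  203   45   47 1633] (array([0.4633, 0.3067]), 0.014, 0.0993, 1633)
placed 246 [[0.6407, 0.0545, 0.0475], [0.6581, 0.066, 0.0941], [0.6638, 0.0776, 0.1006]]
scene ((0.4619787931442261, -0.2144409418106079), 0.0811234787106514)
side ((0.46039721369743347, -0.21534466743469238), 0.08191023766994476)
```

View pics/s4.png

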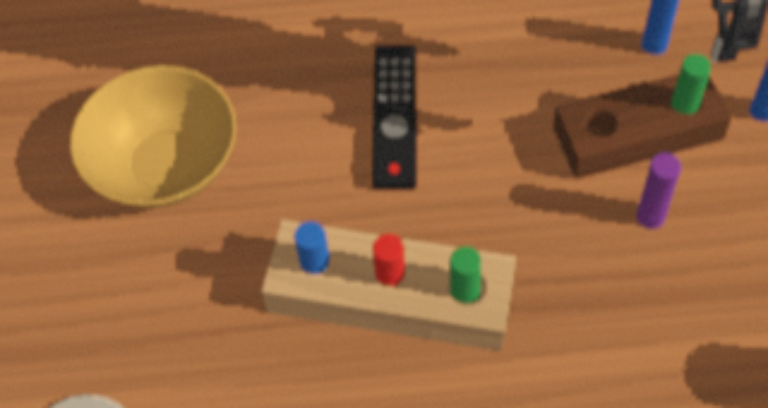

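The first peg stands level with the red and blue ones, at (465,275) in the crop, and the bowl is clear at (155,135). I'll grasp the second peg.

Call:
step_arm(motion=[0, 0, 0.05, 0, 0, 0, 0, 0, 0, 0.049, 0, 0, 0, 0, 0, 0, 0, 0, 0, 0, 0, 0, 0, 0, 0, 0, 0, 255, 0, 0, 0, 0, 0, 0, 255], force=50)

```text
clock: 10.2
position: [0.4645, 0.3071, 0.0788]
tcp_rot: [-0.002, 0.729, -0.685, 0.0]
contact_force: [0.0, 0.1, 0.0]
opening: 0.0514
grip_force: 0.0
```

Call:
step_arm(motion=[0, 0, 0, 0, 0, 0, 255, 0, 0, 0, 0, 0, 0, 255, 0, 0, 0, 0, 0, 0, 255])

```text
clock: 10.58
position: [0.4638, 0.3066, 0.0778]
tcp_rot: [-0.001, 0.729, -0.685, 0.0]
contact_force: [-1.2, -0.3, 6.5]
opening: 0.027
grip_force: 48.8
```

Call:
step_arm(motion=[0, 0, -0.05, 0, 0, 0, 255, 0, 0, -0.06, 0, 0, 0, 255, 0.0578, 0.0038, 0, 0, 0, 0, 255, 0.0578, 0.0038, 0, 0, 0, 0, 255, 0.0578, 0.0038, 0, 0, 0, 0, 255])

```text
clock: 11.2
position: [0.4621, 0.1307, 0.1865]
tcp_rot: [-0.0, 0.729, -0.685, -0.0]
contact_force: [1.7, -0.7, -0.4]
opening: 0.0269
grip_force: 52.8
```

Call:
step_arm(motion=[0.0578, 0.0038, 0, 0, 0, 0, 255, 0.0578, 0.0038, 0, 0, 0, 0, 255, 0.0578, 0.0038, 0, 0, 0, 0, 255, 0.0578, 0.0038, 0, 0, 0, 0, 255, 0.0578, 0.0038, 0, 0, 0, 0, 255])

```text
clock: 11.82
position: [0.4611, -0.1591, 0.1865]
tcp_rot: [-0.0, 0.729, -0.685, 0.0]
contact_force: [1.4, 0.3, -0.4]
opening: 0.0267
grip_force: 52.8
```

Call:
step_arm(motion=[0.0578, 0.0038, 0, 0, 0, 0, 255, 0, 0, 0, 0, 0, 0, 255, 0, 0, 0, 0, 0, 0, 255])

```text
clock: 12.2
position: [0.461, -0.2152, 0.1861]
tcp_rot: [-0.0, 0.728, -0.685, -0.0]
contact_force: [-0.8, -0.6, -0.6]
opening: 0.0269
grip_force: 52.8
```

```bash
python3 look.py pics/w5.png; python3 st.py
```

```text
[ 0.46117063 -0.21466623  0.18622368] [-1.24386068e-04  7.28794972e-01 -6.84731948e-01 -1.82229768e-04] 12.25
[279. 291.] [ 239  209   81  152 8920] (array([ 0.4608, -0.2211]), 0.0124, 0.123, 325)
[ 0.4614 -0.2143  0.1864] [0.0001 0.0001 0.0001] [ 0.04  0.36 -0.78] [-1.000e-04  7.293e-01 -6.842e-01  1.000e-04] 0.026823929626302073 12.45
```

View pics/w5.png

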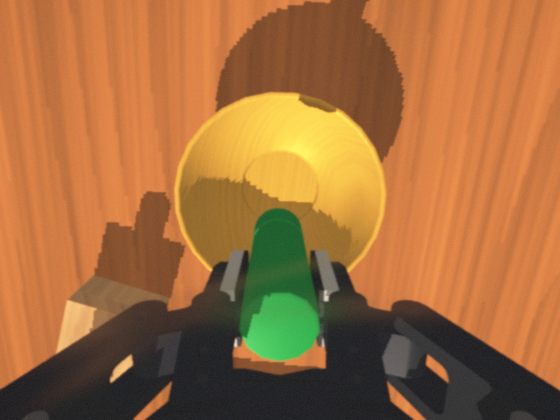

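The square peg hangs over the bowl, whose floor is at (281,188), so I'll lower it to the floor.

Call:
step_arm(motion=[0, 0, 0.05, 0, 0, 0, 255, 0, 0, 0.04, 0, 0, 0, 255, 0, 0, 0.01, 0, 0, 0, 255, 0, 0, 0.004, 0, 0, 0, 255, 0, 0, 0, 0, 0, 0, 255])

```text
clock: 13.08
position: [0.4623, -0.2154, 0.0837]
tcp_rot: [-0.001, 0.729, -0.685, 0.001]
contact_force: [-0.1, 0.7, -0.9]
opening: 0.0269
grip_force: 52.8
```

Call:
step_arm(motion=[0, 0, 0.002, 0, 0, 0, 255, 0, 0, 0.001, 0, 0, 0, 255, 0, 0, 0, 0, 0, 0, 255])

```text
clock: 13.45
position: [0.4613, -0.2153, 0.0795]
tcp_rot: [-0.0, 0.729, -0.685, 0.0]
contact_force: [0.3, -0.6, -0.4]
opening: 0.0269
grip_force: 52.8
```

Only 1–2 mm of gap is left, so I'll lower a touch more, release and rise.

Call:
step_arm(motion=[0, 0, 0.001, 0, 0, 0, 255, 0, 0, 0, 0, 0, 0, 0, 0, 0, 0, 0, 0, 0, 0, 0, 0, 0, 0, 0, 0, 0, 0, 0, 0, 0, 0, 0, 0])

```text
clock: 14.08
position: [0.4613, -0.2153, 0.0783]
tcp_rot: [-0.0, 0.729, -0.685, 0.0]
contact_force: [0.6, -0.0, 0.6]
opening: 0.0859
grip_force: 0.0
```

Call:
step_arm(motion=[0, 0, -0.03, 0, 0, 0, 0, 0, 0, -0.05, 0, 0, 0, 0, 0, 0, -0.05, 0, 0, 0, 0, 0, 0, -0.05, 0, 0, 0, 0, 0, 0, 0, 0, 0, 0, 0])

```text
clock: 14.7
position: [0.4631, -0.2161, 0.2628]
tcp_rot: [-0.002, 0.729, -0.685, 0.004]
contact_force: [0.6, 0.2, -1.9]
opening: 0.0854
grip_force: 0.0
```

Call:
step_arm(motion=[0, 0, 0, 0, 0, 0, 0, 0, 0, 0, 0, 0, 0, 0, 0, 0, 0, 0, 0, 0, 0])

```text
clock: 15.08
position: [0.4608, -0.2152, 0.2572]
tcp_rot: [0.001, 0.729, -0.685, -0.001]
contact_force: [-0.1, -0.0, -1.0]
opening: 0.0855
grip_force: 0.0
```

```bash
python3 - <<'E'
from h import *
a=get_image("side")[0]; b=get_image("wrist")[0]
cv2.imwrite("pics/f.png",np.hstack([cv2.resize(a[120:280,190:400],(420,320)),cv2.resize(b,(380,320))]))
print(manip.read_state()["clock"],manip.read_state()["contact_force"])
E
```

```text
15.175 [ 0.20217139 -0.76254702 -0.04458806]
```

View pics/f.png

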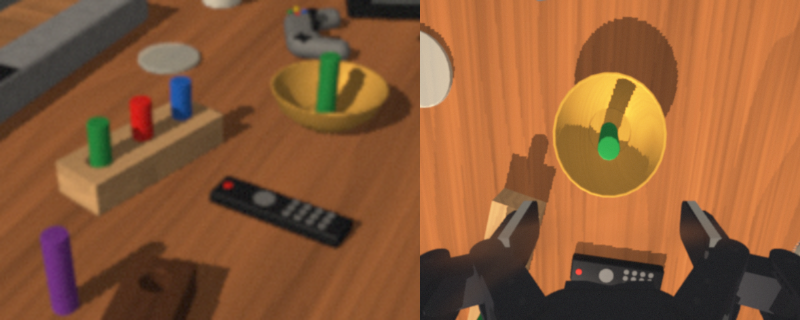

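The chamfered peg is level with the red and blue pegs, at (98,140). The square one stands in the bowl at (328,82), and the gripper is clear.

```bash
python3 -c "
from plant import workorder; print(workorder.close_job())"
```

```text
the job is handed in; nothing more can be done
None
```

I handed the job in at about 15 s on the robot clock: the chamfered peg is fully home in the board's hole and the square-ended one stands in the brass bowl; the verdict itself was not reported back.

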